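# Unhook the draining pail past its sprung safety keeper

## Task

The rinsed lemon has drained: push the pail's handle back against the sprung keeper of the draining stand's twin hook until it opens, keep it pressed and lift the handle out past the lips, never wrenching the pail against the hook or pressing the keeper with the gripper. Then set the pail down softly and upright, lemon inside, wholly on the round cork mat, and leave the other things alone.

Things in the scene. Friction and masses are not known exactly. Their poses are not given: they have to be found in the camera images.
- pail_grip (a point): centre of the black grip (14 mm thick, 46 long, 18 high) of the pail's fixed bail handle. x: across the grip, to the back (hook lip to keeper); y: along the handle; z: up. The 8 mm steel bar runs level 46 mm to each side, then bends down to the pail, whose four ball feet (on an 80 mm circle) are 170 mm and 122 mm rim 85 mm below. It hangs at first in the hook, 200 mm above the worktop
- keeper (a joint): angle of the sprung keeper (two paddles behind the bar, pin 34 mm below it): 0 shut, 0.28 open at its stop. From the bar's first touch: 3 N starts it, the bar is clear of the lips after 6.5 mm (9.5 N, 0.19 rad), the stop comes at 9.8 mm (12.7 N), rigid beyond; over 18 N is wrenching. As the bar rises straight up it closes by a third; it springs shut behind the bar
- mat_top (a point): centre of the top of the round cork mat, 170 mm across and 8 mm thick, lying on the worktop. (Over the hob to the right of the work a range hood hangs 0.63 m above the worktop: its near left corner is at x 0.54, y 0.02 m; keep the wrist clear of it.)
- lemon_mid (a point): centre of the lemon, 78 x 55 x 56 mm, lying loose in the pail (pail and lemon 0.3 to 0.5 kg)
- stand: fixed draining stand: base 245 x 150 x 12 mm; origin on the worktop roughly below the bar, x to the post (132 mm behind, 188 mm tall). From it an arm bears the hook: two claws, 38 mm to each side of the grip's centre, free between them for 27 mm to each side and 28 mm below the bar. Behind the grip 50 mm are free. The hook is clamped anywhere on 16 mm of the arm: not told
- tumbler: drinking glass, 81 mm across and 93 mm tall, standing behind the work; origin under its centre; to be left alone
- pepper_mill: dark wooden mill, 58 mm across and 170 mm tall; origin under its centre; to be left alone
- salt_shaker: glass shaker, 44 mm across and 90 mm tall; origin under its centre; to be left alone
- cup: white cup, 62 x 90 mm and 55 mm tall; origin under its centre; to be left alone
- pail_bar (a point): a point on the axis of the bar, at its right-hand claw (38 mm along -y from the grip). In each claw the bar lies on a level seat with 20 mm free play from the nib in front to the keeper behind: where in it is to be felt. A lip from the nib reaches back 5 mm above the bar; its top is 15 mm above the bar's axis. Raise the bar 24 to 36 mm, then 120 mm forward to clear the claws
Things that resemble listed ones, but are neither listed nor needed, are in the scene too. Of the things that look like the part that bears mat_top, take the one that is nearest to the robot's base at the start.

How it is judged (in metres and radians):
On the way, in this order (a step that is already met when the one before it is completed fails the run):
1. the keeper is pressed open by the handle bar, still in the hook (value of joint keeper above 0.16 rad and contact force between pail and keeper above 1.5 N and height (world z) of pail_grip below 0.206 m), for 0.1 s.
2. the handle is out of the hook and the keeper has sprung shut (distance of pail_grip from where it was at the start of the episode above 0.05 m and value of joint keeper below 0.03 rad), for 0.1 s.
At the end, for the whole second after the job is handed in: the pail stands upright (within 0.08 rad) and at rest on the cork mat, its centre within 36 mm of the mat's centre so that its whole foot is on the mat, with the lemon in it; the keeper is shut (horizontal distance between pail_grip and mat_top below 0.036 m and height (world z) of pail_grip between 0.17 and 0.184 m and angle between pail_grip's own z axis and vertical below 0.08 rad and horizontal distance between lemon_mid and pail_grip below 0.05 m and height (world z) of lemon_mid below 0.09 m and linear speed of pail below 0.02 m/s and value of joint keeper below 0.03 rad); the robot touches nothing.
It fails at once if the pail is wrenched against the hook (more than 18 N between them) (contact force between pail and hook_head above 18 N).
It fails at once if the gripper presses on the keeper (more than 2 N) (contact force between the fingers and keeper above 2 N).
It fails at once if the pail is tipped more than 0.5 rad (angle between pail_grip's own z axis and vertical above 0.5 rad).
It fails at once if the pail is set down hard (more than 35 N on the mat) (contact force between pail and mat above 35 N).
It fails at once if a bystander (glass, mill, shaker or cup) is moved more than 20 mm (distance of any of tumbler, pepper_mill, salt_shaker, cup from where it was at the start of the episode above 0.02 m).
It also fails if it takes over 61 s, if anything falls off the work surface, if the arm or the gripper's body presses on something with over 40 N, if the wrist force passes 120 N, or if a joint passes its speed limit or range.

## Robot

A 6-joint arm with a two-finger parallel gripper is mounted at the origin on a cart in front of the work surface, level with it; the furniture and walls round the work are solid. World frame = base frame: x ahead of the robot, y to its left, z up, the work surface at z = 0. Lengths are in mm, angles in rad, forces in N, time in s.
With the tool pointing down it reaches from about 350 to 875 mm from the base axis. Payload 4.2 kg.
Tool frame: the origin (TCP) lies on the mounting face of the last link; the fingertips stand 173 mm ahead of it and the grasp point (between the pads) lies 155 mm ahead of it; z points along the fingers, y is the direction in which the jaws open and shut (so a half turn about z gives the same grasp; the last joint's range is limited). The gripper opens to 85 mm and grips with 20 to 120 N. Pads are 22 mm wide; open, the fingers measure 114 mm over their backs; the gripper's body (76 mm by 85 mm) begins 54 mm behind the grasp point. The pads swing forward as they close: fully open they stand 13 mm farther back than shut.
Start: joints at [1.52, 0.385, 0.008, 0, -1.194, -0.259], TCP at [190.51, 595.236, 404.712] pointing down, gripper open.
Joint ranges: [-3.14, 3.14], [-1.21, 2.06], [-1.07, 1.41], [-3.16, 2.05], [-2.99, -0.16], [-3.1, 3.1]. Speed limits (rad/s): [2.79, 2.79, 3.14, 3.14, 3.14, 3.14].

## Interface

Orientations are given as a unit quaternion [x, y, z, w].
In Python, from bench import arm gives the robot as it stands.
- The arm moves only by the shell command python3 -m jog 'ROWS' [OPENING]. ROWS is JSON, a list that holds one entry, the list of rows, each a list of 4 numbers: the shift along the tool's x, y, z in mm, then the turn about the tool's z in degrees. In form: [[[x, y, z, spin], ...]]. A call has exactly 5 rows; each row is the pose to reach, as a shift and turn from the pose measured when the call began, along the tool's axes at that moment; what a row does not reach only later rows make up. A row lasts 1/8 s, in which the tool goes at most 62.5 mm and 10.7 degrees, less where a joint would pass 70% of its speed; a pose out of reach is approached as far as the arm can. A call with a gripper value outside its range is refused whole. OPENING is the finger opening in mm, from 0 to 85.4, set as the call begins (- or left out, the last holds). The fingers move at their own pace and stop on an object; the grip force is fixed at half the most. Time passes only in rows, so rows that repeat a pose let the fingers close, or fill a call up. It gives the time, the measured TCP pose, the force and the opening at its end, in the units of the state.
- arm.read_state(): the state, without advancing time (a new reading comes with each control period).
- arm.get_image(name): name is "side" or "top" or "wrist"; returns (picture, depth): 420x560x3 uint8, blue, green, red; 420x560 float32, mm along the optical axis (not along the pixel's ray), 0 where there is no reading.
- arm.camera_params(name): a dict with "mtx" (3x3 intrinsics, pixels), "k1" (the pictures are not rectified: a ray, as slopes to the right and down, at radius r is drawn at 1 + k1 r^2 times it, then the intrinsics apply), "R" (3x3) and "t" (3): a world point X has camera coordinates R X + t. Camera axes: x right, y down, z forward; pixel columns grow to the right and rows downward; lengths in mm; the calibration is good to about 2 mm. A picture is of the moment at which its call begins: read the wrist's pose just before it. camera_params takes no time and is no camera call; for the wrist camera it gives the pose at the moment of the call.
- arm.job_done(): hands the job in, once; it reports no verdict.
The state is a dict: "clock": time; "joints": joint angles; "joint_vel": joint speeds; "joint_efforts": joint torques, N m; "position": TCP position; "ee_rot": TCP orientation; "contact_force": force on the tool from outside, world axes, zero at the start; "wrist_torque": the same for the moment, N m; "gripper_width": finger opening in mm.
Only numpy, scipy, OpenCV 4.12 (cv2) and the standard library are available. Lean on these libraries where they do the work, as an engineer would, in place of code of your own. Each camera call takes 0.05 s, during which the arm holds its last target.

## Working session

There is one attempt and no reset: what is moved stays moved. The work goes in short steps, Python scripts to look and compute and a shell command to move; the robot and the scene stay as the last step left them, time stands still between calls to the robot, and variables do not carry over. Pictures are saved under pics/ and viewed, and the job is handed in when it is done.

```bash
ls; mkdir -p pics
python3 - <<'E'
from bench import arm
import cv2,numpy as np
s=arm.read_state()
print(s)
for n in ["side","top","wrist"]:
    p=arm.camera_params(n); print(n,p)
    im,d=arm.get_image(n)
    cv2.imwrite(f"pics/{n}0.png",im); np.save(f"pics/{n}0.npy",d)
E
```

```text
pics
{'clock': 0.0, 'joints': array([ 1.51957620e+00,  3.85597304e-01,  6.61414475e-03, -4.91621206e-04,
       -1.19396827e+00, -2.58588433e-01]), 'joint_vel': array([-0.00074448,  0.00158919,  0.000552  ,  0.00091999, -0.00079425,
        0.00170938]), 'joint_efforts': array([ 8.22813399e-04, -3.92288840e+01,  1.88407338e+01,  4.18618083e+00,
       -4.55533256e-03,  7.04257474e-06]), 'position': array([190.4590736 , 595.06806409, 403.59307074]), 'ee_rot': array([ 9.88011707e-01, -1.54375041e-01, -1.15714143e-04,  1.09541083e-03]), 'contact_force': array([ 0.4535464 ,  0.43486784, -0.60089559]), 'wrist_torque': array([ 0.01544016, -0.01955545,  0.02755517]), 'gripper_width': 85.50720558323403}
side {'mtx': array([[381.52842312,   0.        , 279.12531734],
       [  0.        , 381.52842312, 201.11440831],
       [  0.        ,   0.        ,   1.        ]]), 'k1': -0.10866193337014446, 'R': array([[-0.3333317 , -0.94280508, -0.00292698],
       [-0.78488503,  0.2792159 , -0.55316722],
       [ 0.52234612, -0.18209083, -0.8330651 ]]), 't': array([609.20578962, 403.70569674, 992.66039089])}
top {'mtx': array([[404.01577876,   0.        , 280.19337651],
       [  0.        , 404.01577876, 206.48382127],
       [  0.        ,   0.        ,   1.        ]]), 'k1': 0.02858351784886057, 'R': array([[ 0.00867704, -0.99996156, -0.00125611],
       [-0.99016024, -0.00841653, -0.13968483],
       [ 0.13966889,  0.0024558 , -0.99019522]]), 't': array([422.08115244, 565.69968308, 996.56461873])}
wrist {'mtx': array([[360.55767697,   0.        , 282.17297801],
       [  0.        , 360.55767697, 208.7931984 ],
       [  0.        ,   0.        ,   1.        ]]), 'k1': -0.02764919345449824, 'R': array([[-0.30420644, -0.95260389,  0.00206479],
       [-0.90084988,  0.28838258,  0.32450729],
       [-0.30972236,  0.09685714, -0.94588094]]), 't': array([623.77097583, -42.29956137, 381.56364712])}
```

View pics/side0.png

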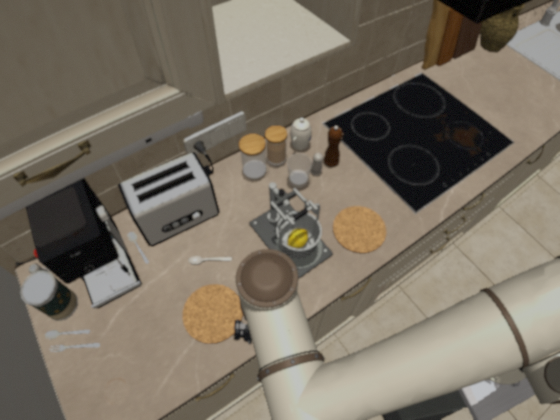

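View pics/top0.png

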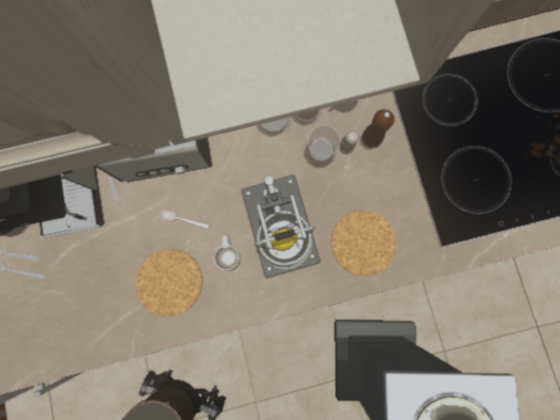

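View pics/wrist0.png

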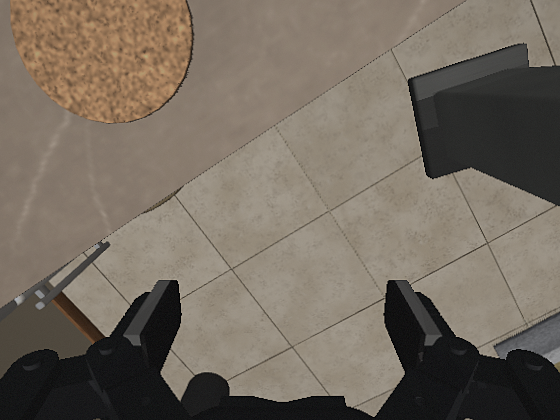

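The side picture shows the pail hanging in the hook at about (300,230), with mats at (359,230) and (213,314). The top picture shows the pail at (283,237), mats at (363,243) and (169,282), the tumbler at (320,148), shaker at (350,138), mill at (383,120) and cup at (227,258). The wrist view shows only the left mat and the floor.

```bash
cat > h.py <<'E'
import numpy as np, cv2
from bench import arm
def ray(p,u,v):
    M=p["mtx"];x=(u-M[0,2])/M[0,0];y=(v-M[1,2])/M[1,1]
    rd=np.hypot(x,y);r=rd
    for _ in range(30): r=rd/(1+p["k1"]*r*r)
    f=r/rd if rd>0 else 1
    d=np.array([x*f,y*f,1.]);R=np.array(p["R"]);t=np.array(p["t"])
    return -R.T@t,R.T@d           # centre, world dir (per unit depth)
def dep(p,u,v,z): c,d=ray(p,u,v); return c+z*d
def onz(p,u,v,z): c,d=ray(p,u,v); return c+d*(z-c[2])/d[2]
def proj(p,X):
    q=np.array(p["R"])@np.array(X,float)+np.array(p["t"]);x,y=q[0]/q[2],q[1]/q[2];f=1+p["k1"]*(x*x+y*y)
    M=p["mtx"];return M[0,0]*x*f+M[0,2],M[1,1]*y*f+M[1,2]
def tri(obs):
    A=np.zeros((3,3));b=np.zeros(3);L=[]
    for p,u,v in obs:
        c,d=ray(p,u,v);d=d/np.linalg.norm(d);P=np.eye(3)-np.outer(d,d);A+=P;b+=P@c;L.append((c,P))
    X=np.linalg.solve(A,b);return X,[np.linalg.norm(P@(X-c)) for c,P in L]
def crop(im,u0,v0,u1,v1,k,fn):
    c=cv2.resize(im[v0:v1,u0:u1],None,fx=k,fy=k,interpolation=cv2.INTER_CUBIC);cv2.imwrite(fn,c)
E
python3 - <<'E'
from h import *
for n,(a,b,c,d) in {"side":(240,160,400,280),"top":(210,160,370,280)}.items():
    im=cv2.imread(f"pics/{n}0.png"); crop(im,a,b,c,d,5,f"pics/{n}0c.png")
p=arm.camera_params("top");D=np.load("pics/top0.npy")
for nm,u,v in [("matR",363,243),("matL",169,282)]:
    print(nm,onz(p,u,v,8),dep(p,u,v,D[v,u]))
E
```

```text
matR [472.23108178 210.23032613   8.        ] [471.96193472 211.27924759  13.18387586]
matL [368.10209589 711.11895606   8.        ] [368.15881396 710.78826411   9.22056718]
```

View pics/side0c.png

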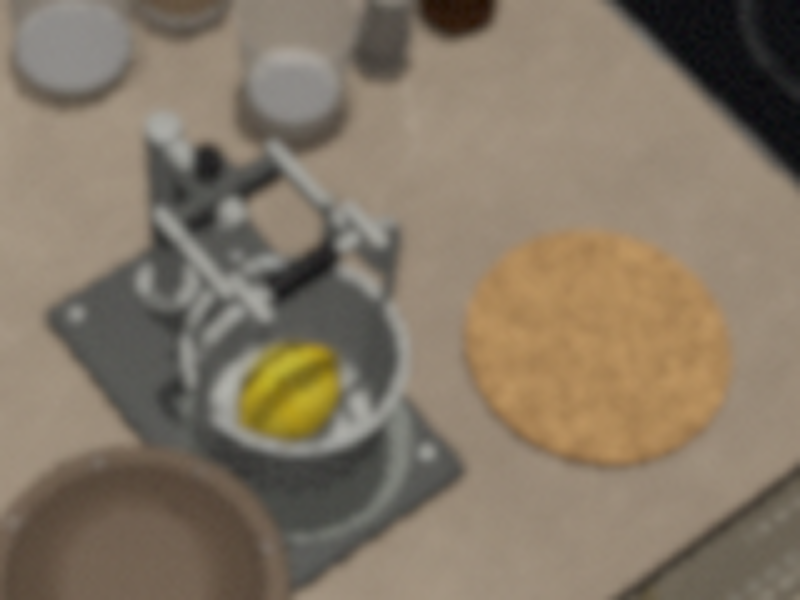

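View pics/top0c.png

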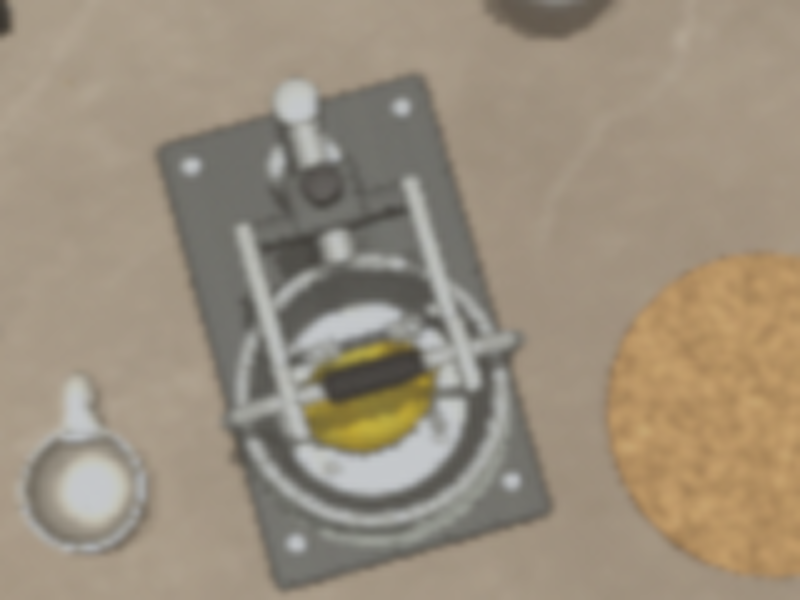

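The crops show the black grip at top (284.4,234.8) and side (300.2,214.6). The bar ends are at top (256.0,243.0) and (313.0,228.0), and the claws' light rails cross it at either side.

Run:
```python
from h import *
t=arm.camera_params("top");s=arm.camera_params("side")
X,e=tri([(t,284.4,234.8),(s,300.2,214.6)]);print("grip",X,e)
a=onz(t,256.0,243.0,200);b=onz(t,313.,228.,200);d=b-a;print(a,b,np.linalg.norm(d),np.degrees(np.arctan2(d[1],d[0])))
m,e=tri([(t,363,243),(s,359.7,229.4)]);print("mat",m,e)
D=np.load("pics/top0.npy");Ds=np.load("pics/side0.npy")
print(dep(t,284,235,D[235,284]),dep(s,300,215,Ds[215,300]))
# mat by colour
for n,p,(u0,v0,u1,v1) in [("top",t,(325,200,405,285)),("side",s,(328,200,392,258))]:
    im=cv2.imread(f"pics/{n}0.png")[v0:v1,u0:u1].astype(int)
    k=((im[...,2]-im[...,0])>45).astype(np.uint8);k=cv2.morphologyEx(k,cv2.MORPH_OPEN,np.ones((3,3)))
    c=max(cv2.findContours(k,0,1)[0],key=cv2.contourArea);el=cv2.fitEllipse(c);print(n,el,onz(p,el[0][0]+u0,el[0][1]+v0,8),el[0][0]+u0,el[0][1]+v0)
for n,u,v,z in [("cup",227,258,50),("tumbler",321,160,0),("shaker",351,138,90),("mill",383,120,170)]: print(n,onz(t,u,v,z))
# stand corners
for u,v in [(160,150),(415,75),(550,510),(280,588)]: print(onz(t,210+u/5-.4,160+v/5-.4,12))
R=cv2.Rodrigues
from scipy.spatial.transform import Rotation as Ro
print(Ro.from_quat(arm.read_state()["ee_rot"]).as_matrix())
```

```text
grip [478.59811564 417.24070195 197.17442255] [np.float64(0.32525232214428274), np.float64(0.3252523221443901)]
[460.2091493  477.56096242 200.        ] [493.39425788 355.6357912  200.        ] 126.36059040806336 -74.77428292428195
mat [472.42796392 209.29022662   3.64215787] [np.float64(0.06452211019681642), np.float64(0.064522110196808)]
[477.09051967 417.90911687 210.33046828] [471.3933171  421.47006223 208.63521077]
top ((38.43953323364258, 42.516197204589844), (63.856605529785156, 65.83570098876953), 132.95596313476562) [473.50018362 209.06061168   8.        ] 363.4395332336426 242.51619720458984
side ((31.220924377441406, 28.751537322998047), (46.25834274291992, 54.42835998535156), 108.86810302734375) [473.07450408 211.43069945   8.        ] 359.2209243774414 228.75153732299805
cup [429.77939678 558.41646621  50.        ]
tumbler [695.71641244 317.65526728   0.        ]
shaker [729.07993146 251.61205809  90.        ]
mill [746.78218096 191.68410052 170.        ]
[610.32349702 529.67874844  12.        ]
[652.07270448 394.68170229  12.        ]
[423.0733131  323.94687905  12.        ]
[382.15979014 462.90226971  12.        ]
[[ 9.52352174e-01 -3.05000306e-01 -3.88085275e-04]
 [-3.05000525e-01 -9.52350773e-01 -1.63847246e-03]
 [ 1.30141291e-04  1.67876902e-03 -9.99998582e-01]]
```

```bash
cat >> h.py <<'E'
from scipy.spatial.transform import Rotation as Ro
def go(pos,yawdeg=None):
    """print tool-frame shift to bring TCP to pos and spin so that tool y heads to yawdeg"""
    s=arm.read_state();R=Ro.from_quat(s["ee_rot"]).as_matrix()
    d=R.T@(np.array(pos)-s["position"]);y=np.degrees(np.arctan2(R[1,1],R[0,1]))
    sp=None if yawdeg is None else -((yawdeg-y+180)%360-180)
    print("at",s["position"].round(1),"yaw",round(y,2),"shift",d.round(1),"spin",None if sp is None else round(sp,2),"F",s["contact_force"].round(2),"w",round(s["gripper_width"],1),"t",s["clock"])
E
python3 - <<'E'
from h import *
p=arm.camera_params("wrist");s=arm.read_state();R=Ro.from_quat(s["ee_rot"]).as_matrix()
c=-p["R"].T@p["t"];print(c,R.T@(c-s["position"]));print("fwd tool",R.T@p["R"][2])
go([478,417,460],-164.5)
E
```

```text
[269.84386179 569.49084373 373.49845026] [83.40098344  0.14619355 30.39471472]
fwd tool [-3.24623839e-01  3.64973172e-04  9.45843132e-01]
at [190.5 595.1 403.9] yaw -107.76 shift [328.2  82.  -55.9] spin 56.74 F [ 0.09  0.44 -0.28] w 85.4 t 0.15
```

```bash
python3 -m jog '[[[10,5,-50,5],[60,18,-56,15],[115,30,-56,25],[170,45,-56,35],[220,58,-56,45]]]' 48; python3 -c "
from h import *
go([478,417,460],-164.5)"
```

```text
clock: 0.78
position: [383.7, 471.6, 459.7]
ee_rot: [0.852, -0.523, 0.0, 0.001]
contact_force: [1.0, 0.7, -0.6]
gripper_width: 48.2
at [383.7 471.6 459.7] yaw -153.09 shift [ 91.4 -59.4  -0.2] spin 11.41 F [ 1.02  0.7  -0.59] w 48.2 t 0.775
```

```bash
python3 -m jog '[[[45,-30,0,6],[80,-52,0,11.4],[91.4,-59.4,0,11.4],[91.4,-59.4,0,11.4],[91.4,-59.4,0,11.4]]]'; python3 -c "
from h import *
go([478,417,460],-164.5)
p=arm.camera_params('wrist')
im,d=arm.get_image('wrist');cv2.imwrite('pics/w1.png',im);np.save('pics/w1.npy',d);np.save('pics/w1p.npy',p,allow_pickle=True)
print(proj(p,[478.6,417,200]))"
```

```text
clock: 1.4
position: [477.1, 417.7, 459.7]
ee_rot: [0.797, -0.605, 0.0, 0.001]
contact_force: [-0.6, -0.2, 0.5]
gripper_width: 47.8
at [477.1 417.7 459.7] yaw -164.4 shift [ 0.9 -0.7 -0.3] spin 0.1 F [-0.56 -0.19  0.47] w 47.8 t 1.4
(np.float64(279.1112330828163), np.float64(214.87940025301276))
```

View pics/w1.png

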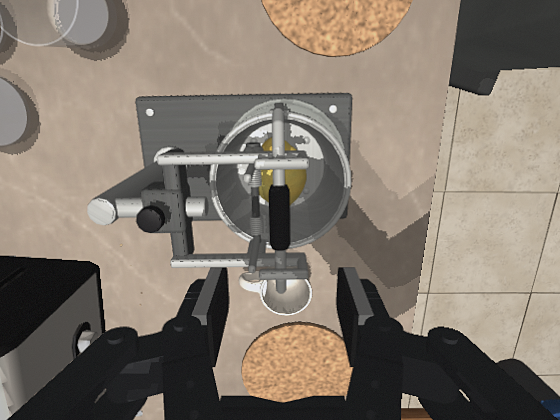

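```bash
python3 -c "
from h import *
im=cv2.imread('pics/w1.png');crop(im,200,90,340,300,5,'pics/w1c.png')
im=cv2.imread('pics/w1c.png');cv2.imwrite('pics/w1d.png',im[:600]);cv2.imwrite('pics/w1e.png',im[450:])"
```

```text
(no output)
```

View pics/w1d.png

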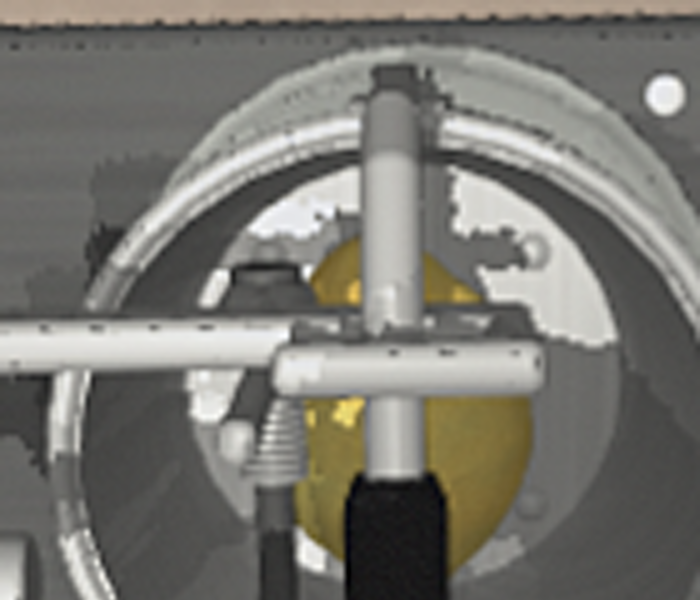

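View pics/w1e.png

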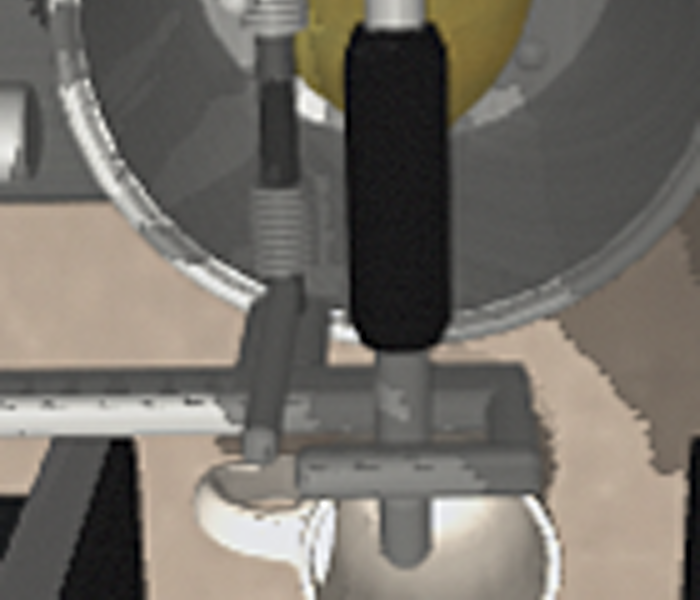

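The wrist crop shows the black grip from (269,185) to (289,250), centre (278.9,217.0). The bar axis runs from (278.0,120) to (281.0,200+), nearly parallel to the tool's x. The claws cross it at v≈163 and 265, and the keeper's spring rod runs at u≈255.

```bash
python3 -c "
from h import *
p=np.load('pics/w1p.npy',allow_pickle=True).item();t=arm.camera_params('top');s=arm.camera_params('side');D=np.load('pics/w1.npy')
print(tri([(p,278.9,217),(t,284.4,234.8)]),tri([(p,278.9,217),(t,284.4,234.8),(s,300.2,214.6)]))
for v in (195,217,240): print(dep(p,279,v,D[v,279]))
a=onz(p,278.0,120,200);b=onz(p,281,289.6,200);d=a-b;print(a,b,np.degrees(np.arctan2(d[1],d[0])),np.linalg.norm(d))
g1=onz(p,278.6,186,200);g2=onz(p,279.4,249,200);d=g1-g2;print(g1,g2,np.degrees(np.arctan2(d[1],d[0])),(g1+g2)/2,np.linalg.norm(d))
w=onz(p,268.8,217,200)-onz(p,289,217,200);print(np.linalg.norm(w))
m=onz(p,338,-10,8);print(m)
"
```

```text
(array([478.32707694, 417.14717826, 203.41865973]), [np.float64(0.3485518982869545), np.float64(0.3485518982869483)]) (array([478.08594674, 417.88278823, 199.38352935]), [np.float64(0.8249946511243709), np.float64(0.9341200994769983), np.float64(0.5190811042862893)])
[483.12724679 400.717859   209.62829935]
[479.14105684 415.10462208 209.54129758]
[474.71725254 431.08715215 208.82440143]
[495.99985356 356.82985141 200.        ] [461.80806432 472.42972848 200.        ] -73.5229926793031 120.55044599163224
[484.32105347 397.62301598 200.        ] [471.63283414 441.3794618  200.        ] -73.829229956478 [477.9769438  419.50123889 200.        ] 45.558944906160896
13.689083511856483
[468.61751717 229.72717917   8.        ]
```

```bash
python3 -c "
from h import *
go([478,418.8,400],-163.6)"
```

```text
at [477.  417.8 459.8] yaw -164.38 shift [-0.8 -1.4 59.8] spin -0.78 F [0.11 0.32 0.69] w 48.4 t 1.45
```

```bash
python3 -m jog '[[[-0.8,-1.4,10,-0.8],[-0.8,-1.4,35,-0.8],[-0.8,-1.4,55,-0.8],[-0.8,-1.4,60,-0.8],[-0.8,-1.4,60,-0.8]]]' 40; python3 -c "
from h import *
go([478,418.8,355],-163.6)
p=arm.camera_params('wrist')
im,d=arm.get_image('wrist');cv2.imwrite('pics/w2.png',im);np.save('pics/w2p.npy',p,allow_pickle=True)
"
```

```text
clock: 2.08
position: [477.8, 419.2, 399.8]
ee_rot: [0.801, -0.598, 0.0, 0.001]
contact_force: [0.2, -0.2, -0.4]
gripper_width: 40.0
at [477.8 419.2 399.8] yaw -163.52 shift [ 0.4 -0.1 44.8] spin 0.08 F [ 0.17 -0.24 -0.41] w 40.0 t 2.075
```

View pics/w2.png

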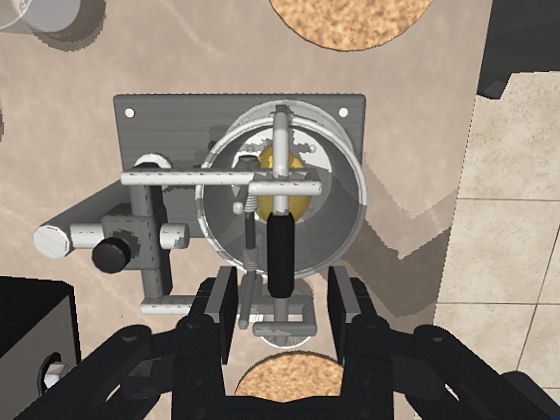

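The grip is at (281,254) between the pads (inner faces about 233 and 330), and the bar is vertical in the image.

```bash
python3 -c "
from h import *
im=cv2.imread('pics/w2.png');crop(im,210,160,350,280,5,'pics/w2c.png')
p=np.load('pics/w2p.npy',allow_pickle=True).item()
print(onz(p,280.9,254.3,200), onz(p,280.9,211,200),onz(p,280.9,297,200))
q=np.load('pics/w1p.npy',allow_pickle=True).item()
print(tri([(p,280.9,254.3),(q,278.9,217)]))
go([478,418.8,355],-163.6)
"
```

```text
[478.06496132 418.353326   200.        ] [484.81214951 395.52032942 200.        ] [470.80264997 442.93145486 200.        ]
(array([478.15878007, 418.57089302, 199.66305608]), [np.float64(0.1519644480811683), np.float64(0.15196444808105283)])
at [478.  419.2 400.5] yaw -163.53 shift [ 0.4  0.1 45.5] spin 0.07 F [-0.38 -0.75  0.47] w 40.1 t 2.125
```

View pics/w2c.png

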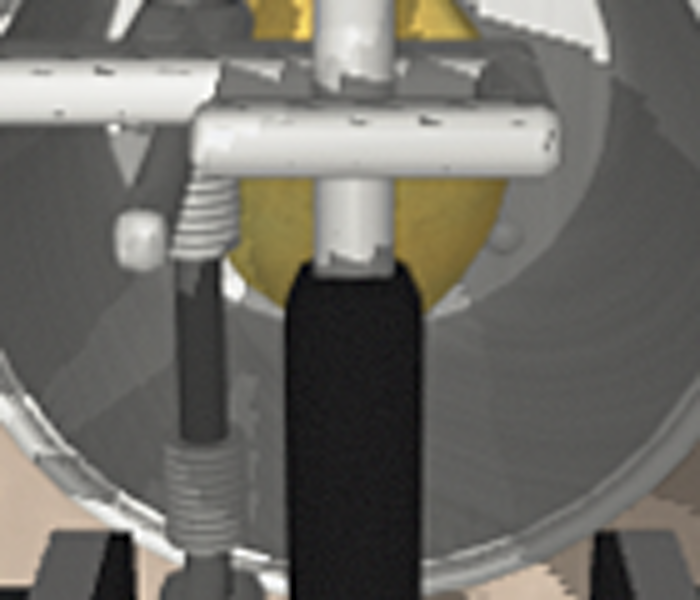

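```bash
python3 -m jog '[[[0.4,0,10,0],[0.4,0,25,0],[0.4,0,38,0],[0.4,0,45,0],[0.4,0,45,0]]]' 40; python3 -m jog '[[[0,0,0,0],[0,0,0,0],[0,0,0,0],[0,0,0,0],[0,0,0,0]]]' 20;  python3 -c "
from h import *
go([478.1,418.5,355],-163.6)
p=arm.camera_params('wrist')
im,d=arm.get_image('wrist');cv2.imwrite('pics/w3.png',im)
"
```

```text
clock: 2.75
position: [478.1, 418.7, 354.6]
ee_rot: [0.801, -0.599, 0.0, 0.001]
contact_force: [-0.2, 0.8, 0.1]
gripper_width: 40.0
clock: 3.38
position: [478.1, 418.7, 354.6]
ee_rot: [0.801, -0.599, 0.0, 0.001]
contact_force: [-0.8, 0.2, -0.1]
gripper_width: 20.1
at [478.1 418.7 354.6] yaw -163.53 shift [ 0.2  0.  -0.4] spin 0.07 F [-0.8   0.2  -0.05] w 20.1 t 3.375
```

View pics/w3.png

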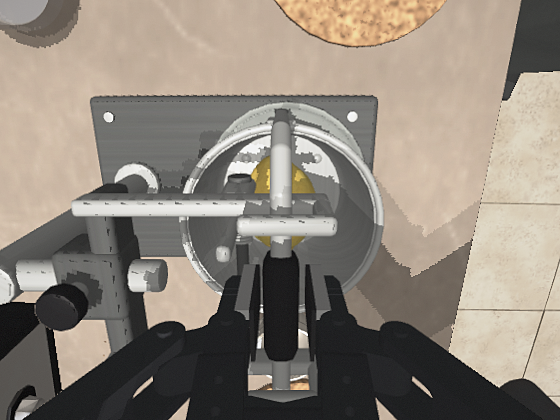

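The pads straddle the black grip (262–300) with equal gaps at 248 and 316. Now I close.

```bash
python3 -m jog '[[[0,0,0,0],[0,0,0,0],[0,0,0,0],[0,0,0,0],[0,0,0,0]]]' 5; python3 -m jog '[[[0,0,0,0],[0,0,0,0],[0,0,0,0],[0,0,0,0],[0,0,0,0]]]';  python3 -c "
from h import *
go([478.1,418.5,355],-163.6)
"
```

```text
clock: 4.05
position: [478.1, 418.8, 354.8]
ee_rot: [0.801, -0.599, 0.0, 0.001]
contact_force: [-0.7, -0.2, 2.4]
gripper_width: 12.9
clock: 4.68
position: [478.1, 418.8, 354.8]
ee_rot: [0.801, -0.599, 0.0, 0.001]
contact_force: [0.4, -0.3, 1.2]
gripper_width: 13.0
at [478.1 418.8 354.8] yaw -163.53 shift [ 0.3  0.1 -0.2] spin 0.07 F [ 0.37 -0.27  1.18] w 13.0 t 4.675
```

```bash
python3 -m jog '[[[0,0,-0.5,0],[0,0,-1,0],[0,-2,-1,0],[0,-3,-1,0],[0,-3,-1,0]]]';  python3 -c "
from h import *
go([478.1,418.5,355],-163.6)
"; python3 -m jog '[[[0,-1,0,0],[0,-2,0,0],[0,-2,0,0],[0,-2,0,0],[0,-2,0,0]]]'; python3 -c "
from h import *
go([478.1,418.5,355],-163.6)
"
```

```text
clock: 5.3
position: [481.0, 419.5, 355.1]
ee_rot: [0.801, -0.599, 0.0, 0.002]
contact_force: [-0.5, -0.7, -3.5]
gripper_width: 13.0
at [481.  419.5 355.1] yaw -163.54 shift [0.2 3.1 0.1] spin 0.06 F [-0.47 -0.66 -3.45] w 13.0 t 5.3
clock: 5.92
position: [482.9, 420.1, 355.0]
ee_rot: [0.801, -0.599, 0.0, 0.002]
contact_force: [0.4, -1.1, -3.5]
gripper_width: 13.0
at [482.9 420.1 355. ] yaw -163.54 shift [0.1 5.  0.1] spin 0.06 F [ 0.38 -1.13 -3.51] w 13.0 t 5.925
```

```bash
cat > f.py <<'E'
from h import *
s=arm.read_state();b=np.array([np.cos(np.radians(16.4)),np.sin(np.radians(16.4)),0])
f=s["contact_force"];print("back force",round(-f@b,2),"Fz",round(f[2],2),"travel",round((s["position"]-[478.1,418.8,0])@b,2),"z",round(s["position"][2],2),"tq",s["wrist_torque"].round(2))
E
python3 -m jog '[[[0,-1,0,0],[0,-2,0,0],[0,-2,0,0],[0,-2,0,0],[0,-2,0,0]]]'; python3 f.py; python3 -m jog '[[[0,-1,0,0],[0,-2,0,0],[0,-2,0,0],[0,-2,0,0],[0,-2,0,0]]]'; python3 f.py
```

```text
clock: 6.55
position: [484.8, 420.7, 355.0]
ee_rot: [0.801, -0.599, 0.0, 0.002]
contact_force: [0.3, 0.0, -4.1]
gripper_width: 13.3
back force -0.31 Fz -4.14 travel 6.94 z 355.03 tq [ 0.01 -0.    0.02]
clock: 7.18
position: [486.7, 421.2, 355.0]
ee_rot: [0.801, -0.599, 0.0, 0.002]
contact_force: [0.0, -0.3, -3.6]
gripper_width: 13.2
back force 0.08 Fz -3.64 travel 8.93 z 355.0 tq [ 0.01  0.01 -0.02]
```

```bash
python3 -m jog '[[[0,-1,0,0],[0,-1.5,0,0],[0,-1.5,0,0],[0,-1.5,0,0],[0,-1.5,0,0]]]'; python3 f.py; python3 -m jog '[[[0,-1,0,0],[0,-1.5,0,0],[0,-1.5,0,0],[0,-1.5,0,0],[0,-1.5,0,0]]]'; python3 f.py
```

```text
clock: 7.8
position: [488.1, 421.6, 355.0]
ee_rot: [0.801, -0.599, 0.0, 0.002]
contact_force: [0.9, 1.4, -3.1]
gripper_width: 12.9
back force -1.26 Fz -3.15 travel 10.41 z 354.99 tq [ 0.02 -0.01 -0.02]
clock: 8.43
position: [489.6, 422.1, 355.0]
ee_rot: [0.801, -0.599, 0.0, 0.002]
contact_force: [0.1, 0.1, -4.0]
gripper_width: 12.8
back force -0.16 Fz -3.99 travel 11.9 z 355.01 tq [0.04 0.03 0.  ]
```

```bash
python3 -m jog '[[[0,-1,0,0],[0,-1.5,0,0],[0,-1.5,0,0],[0,-1.5,0,0],[0,-1.5,0,0]]]'; python3 f.py;  python3 -c "
from h import *
p=arm.camera_params('wrist')
im,d=arm.get_image('wrist');cv2.imwrite('pics/w4.png',im);crop(im,200,150,360,270,5,'pics/w4c.png')"
```

```text
clock: 9.05
position: [490.8, 422.4, 355.0]
ee_rot: [0.801, -0.599, 0.0, 0.002]
contact_force: [-2.6, -0.3, -3.6]
gripper_width: 13.3
back force 2.59 Fz -3.59 travel 13.22 z 354.99 tq [-0.14  0.68 -0.04]
```

View pics/w4c.png

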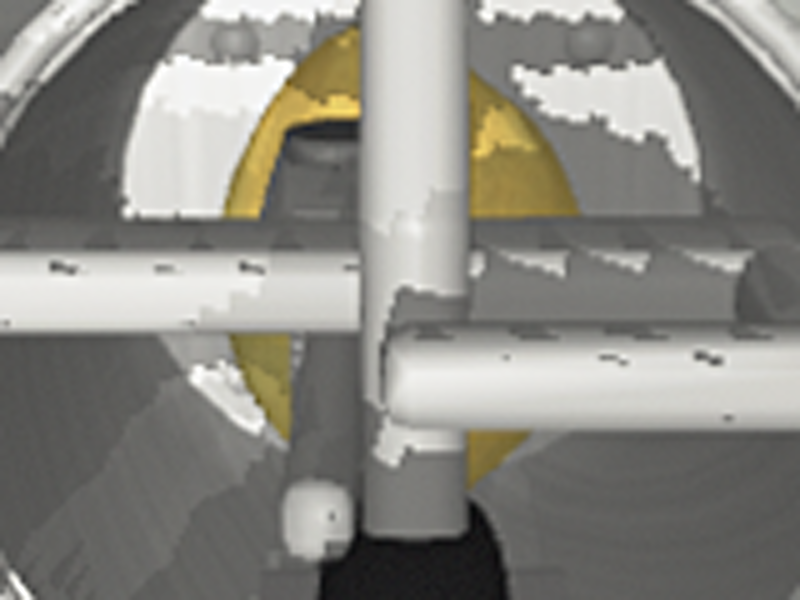

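The crop shows the bar just touching the keeper paddle (light tip at about (264,254)), with the lip still over the bar's right half. Force is 2.6 N, so this is first touch.

```bash
python3 -m jog '[[[0,-1,0,0],[0,-2,0,0],[0,-2,0,0],[0,-2,0,0],[0,-2,0,0]]]'; python3 f.py; python3 -m jog '[[[0,-1,0,0],[0,-2,0,0],[0,-2,0,0],[0,-2,0,0],[0,-2,0,0]]]'; python3 f.py
```

```text
clock: 9.72
position: [492.6, 422.9, 355.0]
ee_rot: [0.801, -0.599, 0.0, 0.002]
contact_force: [-5.2, -0.8, -1.2]
gripper_width: 13.0
back force 5.26 Fz -1.17 travel 15.08 z 355.01 tq [-0.27  1.32  0.02]
clock: 10.35
position: [494.2, 423.4, 355.0]
ee_rot: [0.801, -0.599, -0.0, 0.003]
contact_force: [-6.0, -1.1, -1.0]
gripper_width: 13.2
back force 6.04 Fz -1.04 travel 16.73 z 355.04 tq [-0.29  1.68  0.02]
```

```bash
python3 -m jog '[[[0,-1,0,0],[0,-2,0,0],[0,-2,0,0],[0,-2,0,0],[0,-2,0,0]]]'; python3 f.py; python3 -m jog '[[[0,-1,0,0],[0,-2,0,0],[0,-2,0,0],[0,-2,0,0],[0,-2,0,0]]]'; python3 f.py
```

```text
clock: 10.98
position: [495.5, 423.9, 355.0]
ee_rot: [0.801, -0.599, -0.0, 0.003]
contact_force: [-7.7, -0.8, -0.1]
gripper_width: 12.9
back force 7.61 Fz -0.13 travel 18.15 z 355.01 tq [-0.34  1.93 -0.02]
clock: 11.6
position: [496.7, 424.3, 354.9]
ee_rot: [0.801, -0.599, -0.001, 0.005]
contact_force: [-7.0, -1.4, 0.7]
gripper_width: 12.7
back force 7.09 Fz 0.7 travel 19.36 z 354.94 tq [-0.32  2.16  0.04]
```

```bash
python3 -m jog '[[[0,-1,0,0],[0,-2,-0.3,0],[0,-2.4,-0.3,0],[0,-2.4,-0.3,0],[0,-2.4,-0.3,0]]]'; python3 f.py; python3 -c "
from h import *
p=arm.camera_params('wrist')
im,d=arm.get_image('wrist');cv2.imwrite('pics/w5.png',im);crop(im,200,150,360,270,5,'pics/w5c.png')"
```

```text
clock: 12.22
position: [497.9, 424.7, 354.9]
ee_rot: [0.801, -0.598, -0.002, 0.006]
contact_force: [-9.1, -1.1, -1.0]
gripper_width: 13.2
back force 9.05 Fz -0.97 travel 20.62 z 354.92 tq [-0.32  2.57  0.01]
```

View pics/w5c.png

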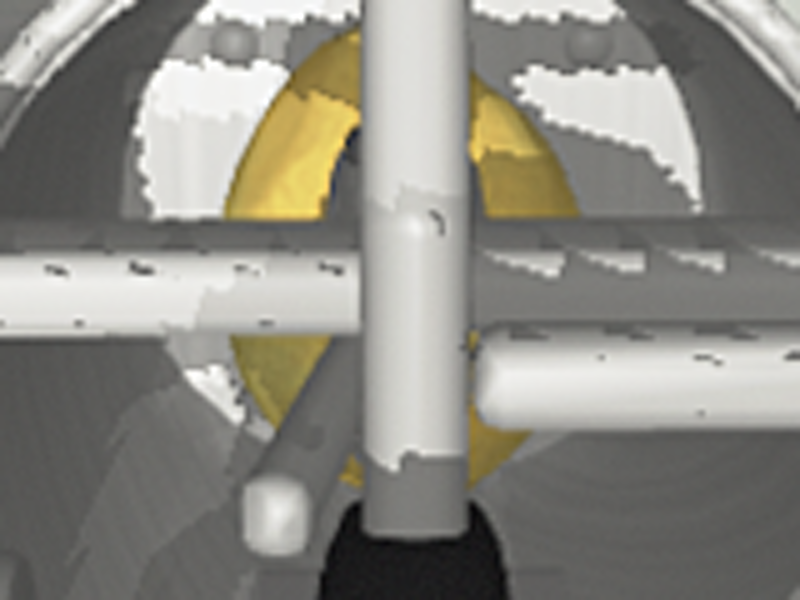

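The bar is now clear of the lip: its right edge is at crop x 467 and the lip end at 478, a gap of about 0.5–1 mm. I push a little further for margin.

```bash
python3 -m jog '[[[0,-1,0,0],[0,-1.8,-0.3,0],[0,-2.3,-0.3,0],[0,-2.3,-0.3,0],[0,-2.3,-0.3,0]]]'; python3 f.py; python3 -c "
from h import *
s=arm.read_state();print(Ro.from_quat(s['ee_rot']).as_matrix().round(4));go(s['position']+np.array([0,0,30]),-163.6)"
```

```text
clock: 12.9
position: [498.8, 425.2, 354.9]
ee_rot: [0.801, -0.598, -0.003, 0.008]
contact_force: [-9.0, -1.9, 0.6]
gripper_width: 12.9
back force 9.18 Fz 0.57 travel 21.68 z 354.87 tq [-0.31  2.67 -0.06]
[[ 0.2838 -0.9588 -0.0142]
 [-0.9589 -0.2837 -0.01  ]
 [ 0.0055  0.0165 -0.9998]]
at [498.8 425.2 354.9] yaw -163.52 shift [  0.2   0.5 -30. ] spin 0.08 F [-9.02 -1.88  0.57] w 12.9 t 12.9
```

```bash
python3 -m jog '[[[0,-1.5,0,0],[0,-2.5,-0.3,0],[0,-3.2,-0.3,0],[0,-3.2,-0.3,0],[0,-3.2,-0.3,0]]]'; python3 f.py; python3 -c "
from h import *
s=arm.read_state();print(Ro.from_quat(s['ee_rot']).as_matrix().round(4)[:,2]);go(s['position']+np.array([0,0,30]),-163.6)
im,d=arm.get_image('wrist');cv2.imwrite('pics/w6.png',im);crop(im,200,150,360,270,5,'pics/w6c.png')"
```

```text
clock: 13.52
position: [500.3, 425.7, 354.8]
ee_rot: [0.801, -0.598, -0.004, 0.011]
contact_force: [-11.9, -1.9, 1.4]
gripper_width: 12.9
back force 11.95 Fz 1.41 travel 23.28 z 354.84 tq [-0.34  3.14 -0.04]
[-0.019  -0.0124 -0.9997]
at [500.3 425.7 354.8] yaw -163.52 shift [  0.2   0.7 -30. ] spin 0.08 F [-11.89  -1.92   1.41] w 12.9 t 13.525
```

View pics/w6c.png

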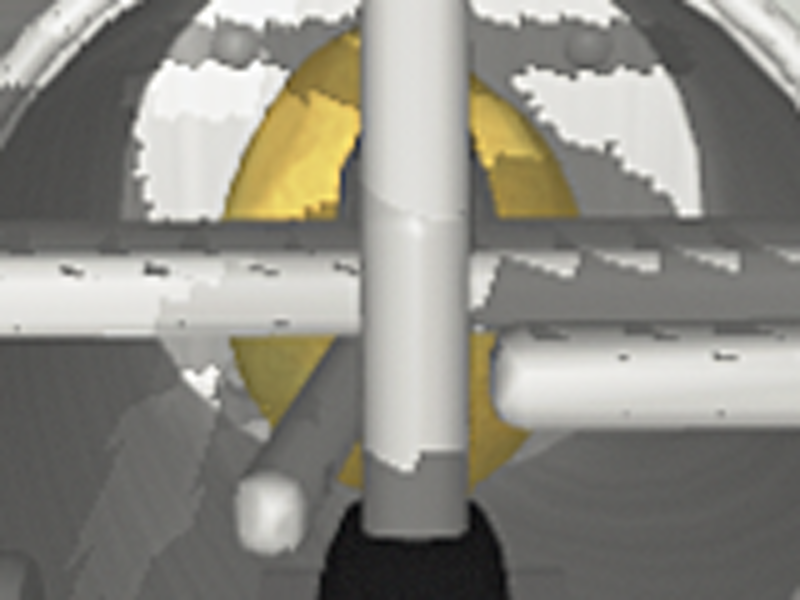

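The lip end is now at crop 493 and the bar's edge at 467, a gap of about 1.6 mm, at 12 N and not yet at the stop. I lift while keeping it pressed.

```bash
python3 -m jog '[[[0,-1.9,-3,0],[0.1,-1.8,-10,0],[0.2,-1.5,-18,0],[0.2,-1.3,-26,0],[0.2,-1.2,-30,0]]]'; python3 f.py; python3 -c "
from h import *
s=arm.read_state();print(Ro.from_quat(s['ee_rot']).as_matrix().round(4)[:,2])
im,d=arm.get_image('wrist');cv2.imwrite('pics/w7.png',im)"
```

```text
clock: 14.2
position: [503.0, 426.6, 385.7]
ee_rot: [0.801, -0.598, -0.003, 0.009]
contact_force: [-0.7, 0.7, -3.4]
gripper_width: 13.2
back force 0.42 Fz -3.35 travel 26.1 z 385.71 tq [ 0.09 -0.1  -0.01]
[-0.0153 -0.01   -0.9998]
```

View pics/w7.png

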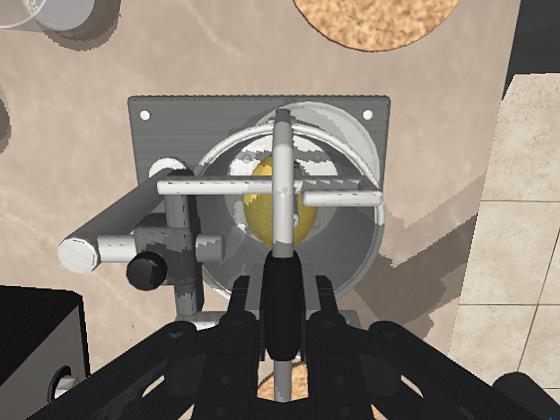

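The bar is up above the claws and the lip, force is back to the pail's weight only, and the lemon is inside. Now I move forward out of the claws.

```bash
python3 -m jog '[[[0,4,0,0],[0,12,0,0],[0,24,0.3,0],[0,38,0.5,0],[0,52,0.7,0]]]'; python3 f.py;  python3 -m jog '[[[0,14,0.2,0],[0,28,0.4,0],[0,45,0.7,0],[0,60,0.8,0],[0,72,1,0]]]'; python3 f.py; python3 -c "
from h import *
s=arm.read_state();R=Ro.from_quat(s['ee_rot']).as_matrix();print(R.round(4)[:,2]);go([473+155*.0153,210+1.5,s['position'][2]],-163.6)
for n in ('top','side'):
  im,d=arm.get_image(n);cv2.imwrite('pics/%s8.png'%n,im)"
```

```text
clock: 14.88
position: [451.9, 411.5, 386.7]
ee_rot: [0.801, -0.598, -0.003, 0.008]
contact_force: [-0.1, -0.9, -4.2]
gripper_width: 12.9
back force 0.37 Fz -4.24 travel -27.17 z 386.66 tq [ 0.04 -0.03  0.01]
clock: 15.5
position: [381.9, 390.7, 387.0]
ee_rot: [0.801, -0.598, -0.003, 0.008]
contact_force: [0.2, 0.4, -3.4]
gripper_width: 12.8
back force -0.31 Fz -3.37 travel -100.23 z 387.05 tq [ 0.02 -0.04 -0.05]
[-0.015  -0.0093 -0.9998]
at [381.9 390.7 387. ] yaw -163.48 shift [198.4 -38.6   0.3] spin 0.12 F [ 0.2   0.41 -3.37] w 12.8 t 15.5
```

View pics/top8.png

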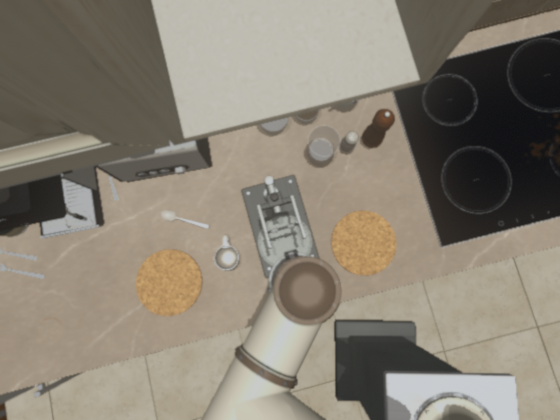

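View pics/side8.png

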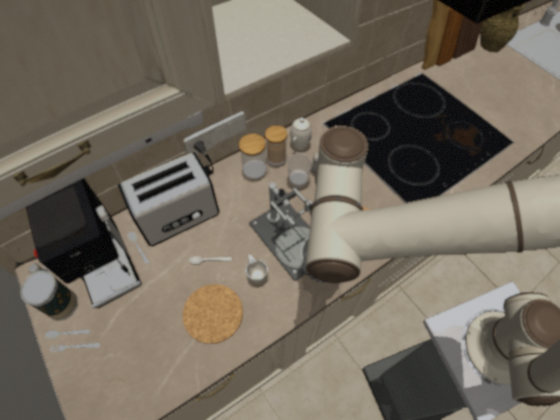

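Both pictures show the pail clear of the stand and every bystander in place: tumbler (320,148), shaker (350,138), mill (383,120), cup (227,258). Now over the right-hand mat.

```bash
python3 -m jog '[[[6,0,0,0],[20,0,0,0],[40,-2,0,0],[62,-6,0,0],[85,-12,0,0]]]'; python3 -m jog '[[[22,-6,0,0],[44,-12,0,0],[66,-18,0,0],[88,-23,0,0],[103,-25,0,0]]]'; python3 -c "
from h import *
s=arm.read_state();R=Ro.from_quat(s['ee_rot']).as_matrix();print(R.round(4)[:,2]);go(np.array([473,210,s['position'][2]])+155*np.array([.015,.0093,0]),-163.6)"
```

```text
clock: 16.23
position: [418.3, 310.6, 387.4]
ee_rot: [0.801, -0.598, -0.003, 0.009]
contact_force: [1.3, -0.2, -4.1]
gripper_width: 12.9
clock: 16.85
position: [472.1, 217.0, 387.4]
ee_rot: [0.801, -0.599, -0.003, 0.009]
contact_force: [-1.0, -0.1, -4.9]
gripper_width: 13.1
[-0.0156 -0.0101 -0.9998]
at [472.1 217.  387.4] yaw -163.6 shift [ 6.2 -1.5  0. ] spin 0.0 F [-0.99 -0.07 -4.88] w 13.1 t 16.85
```

```bash
python3 -m jog '[[[2,-1,5,0],[5,-1.7,15,0],[6,-2,28,0],[6,-2.2,40,0],[6,-2.4,46,0]]]'; python3 -m jog '[[[0,0,0,0],[0,0,0,0],[0,0,0,0],[0,0,0,0],[0,0,0,0]]]'; python3 -c "
from h import *
s=arm.read_state();R=Ro.from_quat(s['ee_rot']).as_matrix();print(R.round(4)[:,2]);go(np.array([473,210,333])+155*np.array([.0156,.0101,0]),-163.6)
p=arm.camera_params('wrist');im,d=arm.get_image('wrist');cv2.imwrite('pics/w9.png',im);np.save('pics/w9p.npy',p,allow_pickle=True)
im,d=arm.get_image('side');cv2.imwrite('pics/side9.png',im);crop(im,280,140,440,260,5,'pics/side9c.png')"
```

```text
clock: 17.48
position: [475.1, 211.7, 340.0]
ee_rot: [0.801, -0.599, -0.004, 0.01]
contact_force: [0.5, -0.1, -3.9]
gripper_width: 12.7
clock: 18.1
position: [475.1, 211.6, 340.2]
ee_rot: [0.801, -0.599, -0.003, 0.01]
contact_force: [0.5, -0.8, -4.1]
gripper_width: 12.9
[-0.017  -0.0112 -0.9998]
at [475.1 211.6 340.2] yaw -163.57 shift [ 0.1 -0.4  7.2] spin 0.03 F [ 0.49 -0.81 -4.09] w 12.9 t 18.1
```

View pics/w9.png

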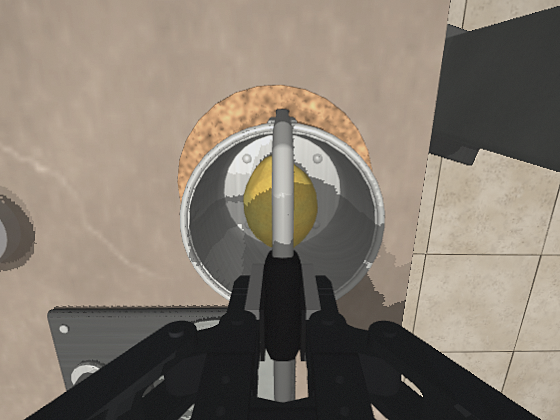

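View pics/side9c.png

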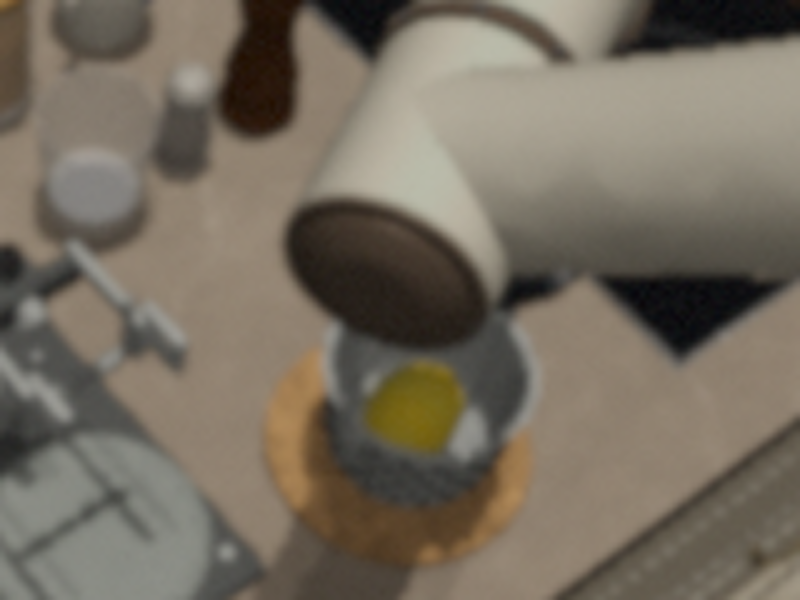

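The wrist view shows the pail over the mat, with the mat's arc top at (275,85) and edges at about u 178 and 372. The lemon is inside at (280,205). I check this against the projected mat circle.

```bash
python3 -c "
from h import *
p=np.load('pics/w9p.npy',allow_pickle=True).item()
pts=[(275,85),(230,96),(200,118),(322,97),(350,118),(180,165)]
W=np.array([onz(p,u,v,8) for u,v in pts])
from scipy.optimize import least_squares
r=least_squares(lambda c:np.hypot(W[:,0]-c[0],W[:,1]-c[1])-85,[473,210]);print(r.x,r.fun.round(1))
q=np.array([proj(p,[473+85*np.cos(a),210+85*np.sin(a),8]) for a in np.linspace(0,2*np.pi,60)]);print(q[:,1].min(),q[:,0].min(),q[:,0].max())"
```

```text
[473.66631248 210.20172546] [ 0.   0.   0.9 -0.5 -0.  -0.9]
85.04704689351911 178.48087048812454 374.6668184991212
```

```bash
python3 -m jog '[[[0,0,1,0],[0,0,2,0],[0,0,3,0],[0,0,4,0],[0,-0.1,5,0]]]'; python3 f.py; python3 -m jog '[[[0,0,0.4,0],[0,0,0.8,0],[0,0,1.2,0],[0,0,1.5,0],[0,0,1.5,0]]]'; python3 f.py
```

```text
clock: 18.82
position: [475.1, 211.6, 335.0]
ee_rot: [0.801, -0.599, -0.004, 0.01]
contact_force: [-0.1, 0.4, -4.3]
gripper_width: 12.6
back force 0.0 Fz -4.35 travel -61.36 z 335.0 tq [ 0.02 -0.11  0.01]
clock: 19.45
position: [475.1, 211.6, 333.5]
ee_rot: [0.801, -0.599, -0.003, 0.01]
contact_force: [-0.6, -0.3, -4.4]
gripper_width: 12.8
back force 0.66 Fz -4.42 travel -61.42 z 333.5 tq [ 0.   -0.07  0.05]
```

```bash
python3 -m jog '[[[0,0,0.3,0],[0,0,0.6,0],[0,0,0.9,0],[0,0,1,0],[0,0,1,0]]]'; python3 f.py; python3 -m jog '[[[0,0,0.3,0],[0,0,0.6,0],[0,0,0.9,0],[0,0,1,0],[0,0,1,0]]]'; python3 f.py
```

```text
clock: 20.08
position: [475.2, 211.6, 333.0]
ee_rot: [0.801, -0.599, -0.003, 0.009]
contact_force: [-1.2, -1.2, 0.8]
gripper_width: 12.9
back force 1.46 Fz 0.81 travel -61.33 z 333.01 tq [-0.22  0.39  0.04]
clock: 20.7
position: [475.3, 211.6, 332.9]
ee_rot: [0.801, -0.598, -0.003, 0.009]
contact_force: [-2.9, -1.3, 6.2]
gripper_width: 12.9
back force 3.13 Fz 6.16 travel -61.22 z 332.9 tq [-0.35  0.76  0.03]
```

The pail has landed at TCP z 333.0, as predicted. I ease the load and open.

```bash
python3 -m jog '[[[0,0,0,0],[0,0,0,0],[0,0,0,0],[0,0,0,0],[0,0,0,0]]]'; python3 f.py; python3 -m jog '[[[0,0,0,0],[0,0,0,0],[0,0,0,0],[0,0,0,0],[0,0,0,0]]]' 40; python3 f.py; python3 -c "
from h import *
im,d=arm.get_image('wrist');cv2.imwrite('pics/w10.png',im)"
```

```text
clock: 21.32
position: [475.3, 211.6, 333.0]
ee_rot: [0.801, -0.598, -0.003, 0.009]
contact_force: [-1.8, -0.6, 3.5]
gripper_width: 12.8
back force 1.87 Fz 3.45 travel -61.21 z 332.96 tq [-0.28  0.67  0.07]
clock: 21.95
position: [475.3, 211.6, 332.9]
ee_rot: [0.801, -0.599, -0.003, 0.009]
contact_force: [1.4, -0.8, 0.7]
gripper_width: 39.9
back force -1.1 Fz 0.73 travel -61.21 z 332.92 tq [-0.02 -0.06 -0.05]
```

View pics/w10.png

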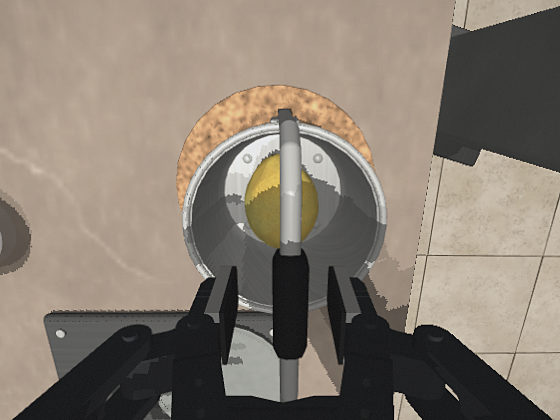

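Released: the grip at u≈290 sits free between the pads (238 and 328). I retract straight up, then away.

```bash
python3 -m jog '[[[0,1,-4,0],[0,2,-14,0],[0.1,3,-30,0],[0.2,3,-50,0],[0.3,3,-75,0]]]'; python3 f.py; python3 -m jog '[[[0,0,-20,0],[0,5,-45,0],[0,25,-60,0],[-10,55,-60,0],[-20,85,-60,0]]]'; python3 -m jog '[[[-20,30,0,0],[-50,60,0,0],[-80,90,0,0],[-100,105,0,0],[-100,105,0,0]]]';  python3 -m jog '[[[0,0,0,0],[0,0,0,0],[0,0,0,0],[0,0,0,0],[0,0,0,0]]]'; python3 -c "
from h import *
for n in ('wrist','top','side'):
  im,d=arm.get_image(n);cv2.imwrite('pics/%s11.png'%n,im);np.save('pics/%s11.npy'%n,d)
np.save('pics/w11p.npy',arm.camera_params('wrist'),allow_pickle=True)"
```

```text
clock: 22.62
position: [473.5, 211.2, 409.2]
ee_rot: [0.801, -0.598, -0.003, 0.009]
contact_force: [0.3, 0.1, 0.0]
gripper_width: 39.8
back force -0.35 Fz 0.01 travel -63.02 z 409.17 tq [-0.02 -0.08  0.04]
clock: 23.25
position: [386.3, 206.6, 471.6]
ee_rot: [0.801, -0.599, -0.003, 0.008]
contact_force: [-0.4, 0.3, -1.0]
gripper_width: 40.0
clock: 23.88
position: [256.3, 273.1, 473.7]
ee_rot: [0.802, -0.597, -0.003, 0.007]
contact_force: [-0.5, -0.5, -0.0]
gripper_width: 40.1
clock: 24.5
position: [256.5, 273.0, 473.7]
ee_rot: [0.802, -0.598, -0.003, 0.007]
contact_force: [0.4, 0.4, -0.1]
gripper_width: 39.8
```

View pics/top11.png

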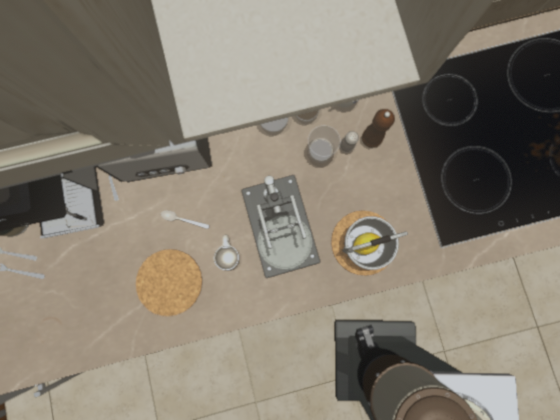

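View pics/side11.png

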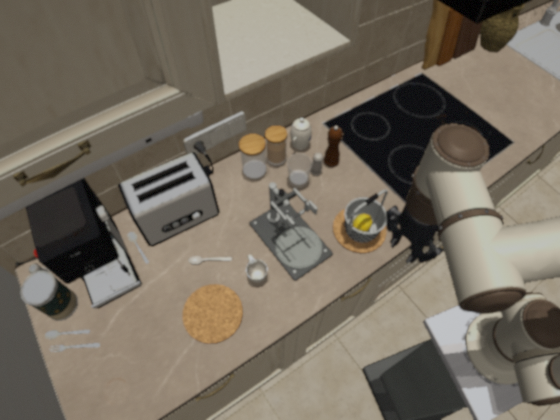

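View pics/wrist11.png

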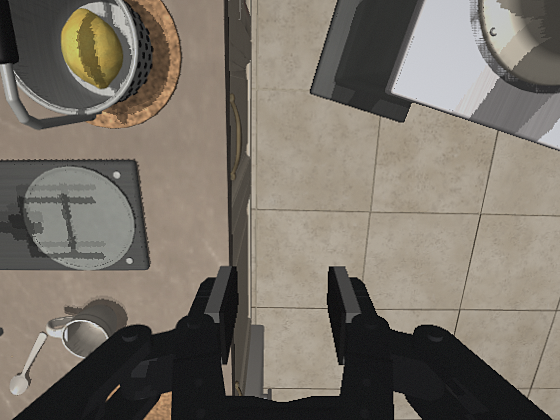

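The pail stands on the mat with its grip at top (375.5,242), the lemon inside and the bystanders unmoved in the picture. Final measurement.

```bash
python3 -c "
from h import *
im=cv2.imread('pics/top11.png');crop(im,320,190,420,290,6,'pics/top11c.png')
im=cv2.imread('pics/side11.png');crop(im,260,170,400,270,5,'pics/side11c.png')"
```

```text
(no output)
```

View pics/top11c.png

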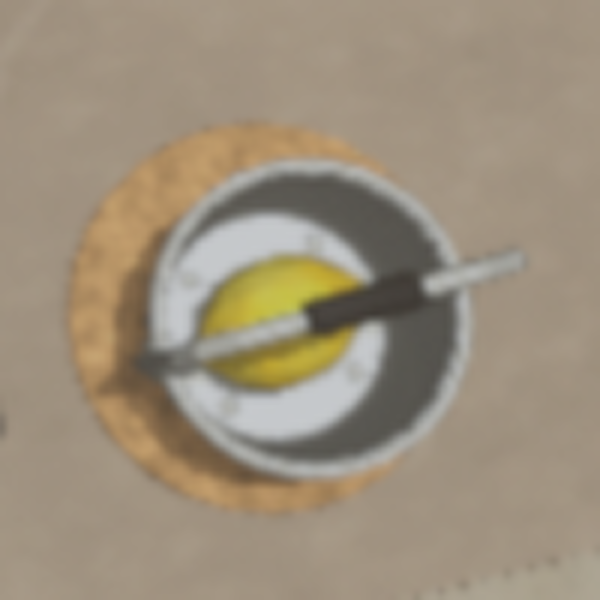

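View pics/side11c.png

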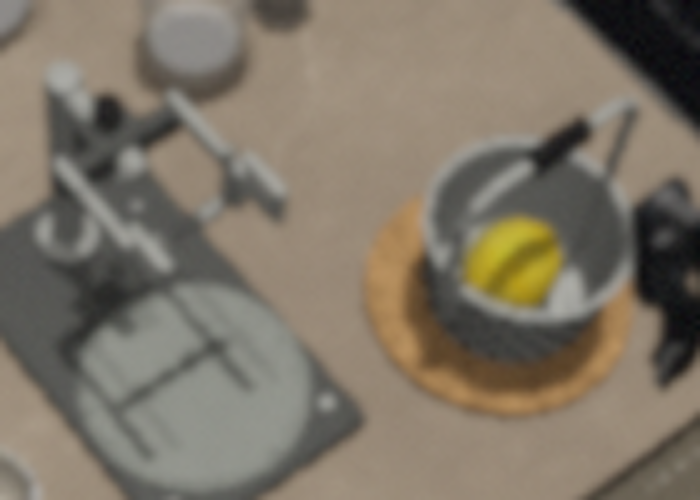

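```bash
python3 -c "
from h import *
t=arm.camera_params('top');s=arm.camera_params('side')
X,e=tri([(t,380.4,239.9),(s,371.8,199.0)]);print('grip',X,e,'off mat',np.hypot(*(X[:2]-[473.3,210.1])))
L,e=tri([(t,320+278/6-.4,190+322/6-.4),(s,260+515/5-.4,170+262/5-.4)]);print('lemon',L,e)
a,b=cv2.imread('pics/top0.png').astype(int),cv2.imread('pics/top11.png').astype(int)
for n,(u,v,r) in dict(tum=(321,148,17),shk=(350,138,10),mill=(383,120,12),cup=(227,255,18)).items(): print(n,np.abs(a-b)[v-r:v+r,u-r:u+r].mean().round(2))
# keeper: compare stand heads
print(arm.read_state()['joint_vel'].round(3),arm.read_state()['clock'])"
```

```text
grip [470.57527649 206.10218799 176.77180617] [np.float64(0.09568778868670315), np.float64(0.09568778868674618)] off mat 4.838038758159257
lemon [468.77145578 212.35533091  57.36467165] [np.float64(0.6698694495527461), np.float64(0.6698694495526885)]
tum 0.49
shk 2.02
mill 3.93
cup 0.48
[ 0.001 -0.001  0.    -0.001 -0.     0.001] 24.65
```

```bash
python3 -c "
from h import *
a,b=cv2.imread('pics/top0.png'),cv2.imread('pics/top11.png')
cv2.imwrite('pics/mill.png',cv2.resize(np.hstack([x[95:160,335:405] for x in (a,b)]),None,fx=5,fy=5,interpolation=2))"
```

```text
(no output)
```

View pics/mill.png

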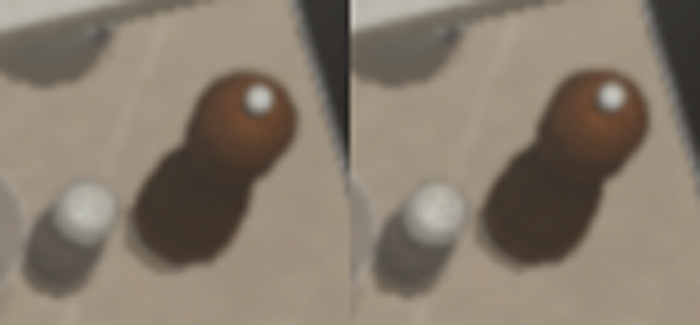

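Mill and shaker stand where they did (the same pixels in both views). Handing in.

```bash
python3 -c "
from bench import arm
print(arm.job_done(), arm.read_state()['clock'])"
```

```text
the job is handed in; nothing more can be done
the job is handed in; nothing more can be done
```

The pail is standing on the nearer, right-hand cork mat with the lemon inside, and I handed the job in at about 25 s of the 61 s allowed. No verdict was reported.

**Unhooking:** I gripped the handle and felt the bar meet the keeper after about 13 mm of free travel. I then pressed it open to about 12 N, below the stop. The wrist camera showed the bar about 1.6 mm clear of the lip before I lifted. I raised it 31 mm still pressed, then moved it 126 mm forward. The highest force I read between moves was 12 N against the hook, against the 18 N limit.

**Setting down:** The pail touched down at the predicted height, with roughly 10 N on the mat (limit 35 N). I opened the gripper and moved clear.

**Last checks:**

| Check | Measured | Required |
|---|---|---|
| Grip to mat centre | about 5 mm | under 36 mm |
| Grip height | 176.8 mm | 170–184 mm |
| Lemon to grip, horizontal | about 6.5 mm | under 50 mm |
| Lemon height | 57 mm | under 90 mm |

- **Bystanders:** the tumbler, mill, shaker and cup show no movement in the before and after pictures. The mill's picture differed most between the two, but a close look found it in the same place.
- **Robot contact:** wrist force is zero and the gripper is clear.
- **Not measured directly:**
  - The keeper being shut is inferred from the bar leaving it freely; I did not measure its angle.
  - The pail's tilt was judged only by eye.
- **Disagreement:** the tool had taken on a lean of about 1° while pushing, so the pail went down that much off level. It appeared to straighten when released.

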